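# Show the jammed relay to the inspection camera

### The arm

A 6-joint arm with a two-finger parallel gripper is mounted at the origin on the work surface. World frame = base frame: x ahead of the robot, y to its left, z up, the work surface at z = 0. Lengths are in mm, angles in rad, forces in N, time in s.
With the tool pointing down it reaches from about 275 to 1000 mm from the base axis. Payload 8.4 kg.
Tool frame: the origin (TCP) lies between the finger pads; the fingertips stand 17 mm ahead of it and the grasp point (between the pads) lies 2 mm behind it; z points along the fingers, y is the line along which they close (so a half turn about z gives the same grasp; the last joint's range is limited). The gripper opens to 85 mm and grips with 20 to 120 N. Pads are 22 mm wide; open, the fingers measure 114 mm over their backs; the gripper's body (76 mm by 85 mm) begins 54 mm behind the grasp point. The pads swing forward as they close: fully open they stand 13 mm farther back than shut.
Start: joints at [1.172, 0.353, 1.633, -0, 1.155, -0.002], TCP at [241.542, 576.442, 248.281] pointing down, gripper open.
Joint ranges: [-2.63, 2.63], [-0.92, 2.1], [0.06, 2.66], [-1.3, 4.44], [0, 2.69], [-3.02, 3.02]. Speed limits (rad/s): [2.22, 2.22, 2.79, 3.14, 3.14, 3.14].

### API

Orientations are given as [roll, pitch, yaw] about the fixed x, y, z axes, in that order (R = Rz(yaw) Ry(pitch) Rx(roll)).
In Python, from rig import sense, grab_frame, sign_off gives the robot as it stands. The module is installed in compiled form; this text tells all that it offers.
- The arm moves only by the tool send_rows, never from a script. Its argument "moves" is a list that holds one entry, the list of rows, each a list of 7 numbers: the shift along the world's x, y, z in m, then the turn, a rotation vector about the world's x, y, z in rad, then the opening, from -1 (shut) to 1 (fully open). In form: [[[dx, dy, dz, rx, ry, rz, jaw], ...]]. A call has 1 to 10 rows; each row shifts and turns the commanded pose from where the row before left it; what a row does not reach is not made up. A row lasts 1/10 s, in which the tool goes at most 50 mm and 8.59 degrees, less where a joint would pass 70% of its speed; a pose out of reach is approached as far as the arm can. A call with a gripper value outside its range is refused whole. The fingers move at their own pace and stop on an object; "grip_force" is the grip in N (left out, the last holds). Time passes only in rows, so rows that do not move let the fingers close. It gives the time, the measured TCP pose, the force, the opening and the grip force at its end, in the units of the state.
- sense(): the state, without advancing time (a new reading comes with each control period).
- grab_frame(name): name is "scene" or "top" or "wrist"; returns a dict with "img" (480x640x3 uint8, red, green, blue), "mtx" (3x3 intrinsics, pixels), "dist" ([k1, k2, p1, p2, k3] as OpenCV has them; the pictures are not rectified), "rvec" (rotation vector, rad) and "tvec" (3), from world to camera coordinates, as OpenCV has them; the wrist camera has in their place "T_tool_cam" (4x4, takes a point from camera to tool coordinates, whose origin is the TCP and whose axes are the flange's). Camera axes: x right, y down, z forward; pixel columns grow to the right and rows downward; lengths in mm; the calibration is good to about 2 mm. A picture is of the moment at which its call begins: read the wrist's pose just before it. There is no depth.
- sign_off(): hands the job in; it is judged then, once.
The state is a dict: "clock": time; "qpos": joint angles; "qvel": joint speeds; "joint_efforts": joint torques, N m; "eef_pos": TCP position; "tcp_rot": TCP orientation; "contact_force": force on the tool from outside, world axes, zero at the start; "wrist_torque": the same for the moment, N m; "opening": opening from 0.0 (shut) to 1.0 (fully open); "grasp_force": force on a finger pad.
Only numpy, scipy, OpenCV 4.12 (cv2) and the standard library are available. Lean on these libraries where they do the work, as an engineer would, in place of code of your own. Each camera call takes 0.05 s, during which the arm holds its last target. There are 200 camera calls.

### The job

The three plug-in relays on the panel have blue test buttons that go down and stay down when pressed, but one relay is jammed and its button will not go in: press them to find it, and leave the two good relays plugged in with their buttons down. Then pull the jammed relay out and hold it up to the inspection camera: pins pointing straight into the lens, the middle of the pin tips on the line of sight 80 mm in front of the lens, the relay's longer (41.5 mm) side level, along the wide direction of the picture. Finish while still holding it there, steady and in the gripper only, without having disturbed the camera or the tools and parts lying around.

Things in the scene. Friction and masses are not known exactly. Their poses are not given: they have to be found in the camera images.
- relay_1: plug-in relay, clear cover, white top, black foot: 28 (x) x 41.5 (y) x 36 mm (z), about 80 g. Origin: centre of the housing's underside, resting on the socket; z runs from pins to top. Brass pins, a block 20 (x) x 33 mm (y), reach 6.5 mm lower into the socket, 1.5 mm loose. Blue test button mid-top, 12 x 12 mm, stands 6 mm proud when up (its top at z = 42 mm)
- relay_2: another such relay, same size and axes as relay_1. Any relay may be in any socket and they look alike. A sound one's button goes down 4 mm at about 2.5 N, stops hard (still 2 mm proud) and stays down; the jammed one's does not move, however hard it is pressed
- relay_3: a third such relay, same size and axes. They stand 48 mm apart along y with 6.5 mm between them: grip them across x (the 28 mm), where there is 48 mm free to the wiring ducts. They just lift out, nothing latches them in
- relay_1_btn (a joint): how far relay_1's test button is down: 0 m up, 0.004 m down
- relay_2_btn (a joint): the same for relay_2
- relay_3_btn (a joint): the same for relay_3
- relay_1_pins (a point): middle of the pin tips of relay_1, 6.5 mm below its origin on its z axis; axes as relay_1
- relay_2_pins (a point): the same for relay_2
- relay_3_pins (a point): the same for relay_3
- sockets: row of three black relay sockets on the panel's front rail, each 45.5 (y) x 73 mm (x), terminal steps 23 and 16 mm high at both ends. Fixed. Origin: underside of the middle one, 10.5 mm above the table; centres at y = -48, 0, 48 mm; the relays' seats at z = 28 mm. Grey slotted wiring ducts, tops 63 mm above the table, run along y on both sides, walls from x = +-62 mm
- camera: inspection camera, blue body 30 mm square, black lens in a ring light 66 mm across, on a low stand; looks up and slantwise towards the robot, 26 to 43 degrees off vertical, differing per start, held by a stiff tilt joint. Origin: tilt axis, 75 mm above the table; z: line of sight out of the lens, whose front is at z = 59 mm; y: level, the picture's wide direction
- focus (a point): point on the camera's line of sight, 80 mm in front of the lens front (camera z = 139 mm), where the middle of the pin tips belongs; axes as the camera
- pliers: pliers with red grips lying on the table right of the panel, about 180 x 50 x 12 mm
- screwdriver: screwdriver lying on the table left of the panel, in front of the camera, about 200 mm long, 30 mm high at most
- contactor: grey spare contactor 78 x 45 x 75 mm standing on the table right of the panel
- tape_roll: white tape roll, 90 mm across and 45 mm high, lying on the table left of the camera, nearer the robot

How it is judged (in metres and radians):
On the way, in this order (a step that is already met when the one before it is completed fails the run):
1. the buttons of the two good relays are down, that of the jammed one is up, all three still plugged in (((value of joint relay_1_btn below 0.0015 m and value of joint each of relay_2_btn, relay_3_btn above 0.003 m) or (value of joint relay_2_btn below 0.0015 m and value of joint each of relay_1_btn, relay_3_btn above 0.003 m) or (value of joint relay_3_btn below 0.0015 m and value of joint each of relay_1_btn, relay_2_btn above 0.003 m)) and z of relay_1 in the frame of sockets between 0.025 and 0.032 m and angle between each of relay_1, relay_2, relay_3's own z axis and vertical below 0.12 rad and z of relay_2 in the frame of sockets between 0.025 and 0.032 m and z of relay_3 in the frame of sockets between 0.025 and 0.032 m), for 0.2 s.
2. the relay whose button stayed up is pulled clear of its socket in the gripper (((value of joint relay_1_btn below 0.0015 m and value of joint each of relay_2_btn, relay_3_btn above 0.003 m and z of relay_1 in the frame of sockets above 0.045 m and contact force between relay_1 and the fingers above 1 N) or (value of joint relay_2_btn below 0.0015 m and value of joint each of relay_1_btn, relay_3_btn above 0.003 m and z of relay_2 in the frame of sockets above 0.045 m and contact force between relay_2 and the fingers above 1 N) or (value of joint relay_3_btn below 0.0015 m and value of joint each of relay_1_btn, relay_2_btn above 0.003 m and z of relay_3 in the frame of sockets above 0.045 m and contact force between relay_3 and the fingers above 1 N))), for 0.2 s.
At the end, for the whole second after the job is handed in: Jammed relay held still by the fingers only, touching nothing else: pin tips within 12 mm of the line of sight and 80 +/- 12 mm from the lens, pins facing it within 10 degrees, long side within 11 degrees of the picture's wide direction; the other two seated, buttons down (((x of relay_1_pins in the frame of camera between -0.012 and 0.012 m and y of relay_1_pins in the frame of camera between -0.012 and 0.012 m and z of relay_1_pins in the frame of camera between 0.127 and 0.151 m and angle between the z axis of relay_1 and the z axis of camera, either way round below 0.18 rad and angle between the y axis of relay_1 and the y axis of camera, either way round below 0.2 rad and angle between relay_1's own z axis and vertical below 1.3 rad and height (world z) of relay_1 above 0.1 m and contact force between relay_1 and the fingers above 1 N and contact force between relay_1 and camera below 0.2 N and linear speed of relay_1 below 0.02 m/s and angular speed of relay_1 below 0.15 rad/s and value of joint relay_1_btn below 0.0015 m and value of joint each of relay_2_btn, relay_3_btn above 0.003 m and z of relay_2 in the frame of sockets between 0.025 and 0.032 m and angle between each of relay_2, relay_3's own z axis and vertical below 0.12 rad and z of relay_3 in the frame of sockets between 0.025 and 0.032 m) or (x of relay_2_pins in the frame of camera between -0.012 and 0.012 m and y of relay_2_pins in the frame of camera between -0.012 and 0.012 m and z of relay_2_pins in the frame of camera between 0.127 and 0.151 m and angle between the z axis of relay_2 and the z axis of camera, either way round below 0.18 rad and angle between the y axis of relay_2 and the y axis of camera, either way round below 0.2 rad and angle between relay_2's own z axis and vertical below 1.3 rad and height (world z) of relay_2 above 0.1 m and contact force between relay_2 and the fingers above 1 N and contact force between relay_2 and camera below 0.2 N and linear speed of relay_2 below 0.02 m/s and angular speed of relay_2 below 0.15 rad/s and value of joint relay_2_btn below 0.0015 m and value of joint each of relay_1_btn, relay_3_btn above 0.003 m and z of relay_1 in the frame of sockets between 0.025 and 0.032 m and angle between each of relay_1, relay_3's own z axis and vertical below 0.12 rad and z of relay_3 in the frame of sockets between 0.025 and 0.032 m) or (x of relay_3_pins in the frame of camera between -0.012 and 0.012 m and y of relay_3_pins in the frame of camera between -0.012 and 0.012 m and z of relay_3_pins in the frame of camera between 0.127 and 0.151 m and angle between the z axis of relay_3 and the z axis of camera, either way round below 0.18 rad and angle between the y axis of relay_3 and the y axis of camera, either way round below 0.2 rad and angle between relay_3's own z axis and vertical below 1.3 rad and height (world z) of relay_3 above 0.1 m and contact force between relay_3 and the fingers above 1 N and contact force between relay_3 and camera below 0.2 N and linear speed of relay_3 below 0.02 m/s and angular speed of relay_3 below 0.15 rad/s and value of joint relay_3_btn below 0.0015 m and value of joint each of relay_1_btn, relay_2_btn above 0.003 m and z of relay_1 in the frame of sockets between 0.025 and 0.032 m and angle between each of relay_1, relay_2's own z axis and vertical below 0.12 rad and z of relay_2 in the frame of sockets between 0.025 and 0.032 m))); the arm keeps its last pose, push and grip.
It fails at once if a good relay (its button down) is pulled from its socket ((value of joint relay_1_btn above 0.003 m and z of relay_1 in the frame of sockets above 0.036 m) or (value of joint relay_2_btn above 0.003 m and z of relay_2 in the frame of sockets above 0.036 m) or (value of joint relay_3_btn above 0.003 m and z of relay_3 in the frame of sockets above 0.036 m)).
It fails at once if the camera is pushed out of its place (distance of focus from where it was at the start of the episode above 0.012 m).
It fails at once if a tool or part lying around is moved by more than 20 mm (distance of any of pliers, screwdriver, contactor, tape_roll from where it was at the start of the episode above 0.02 m).
It also fails if it takes over 48 s, if anything falls off the work surface, if the arm or the gripper's body presses on something with over 40 N, if the wrist force passes 120 N, or if a joint passes its speed limit or range.

## Working session

There is one attempt and no reset: what is moved stays moved. The work goes in short steps, Python scripts to look and compute and a tool call to move; the robot and the scene stay as the last step left them, time stands still between calls to the robot, and variables do not carry over. Pictures are saved under pics/ and viewed, at most 10 in all, crops included, and the job is handed in when it is done.

Besides the shell and the picture viewer there is one more tool, called after "Call:" as a command line: name --argument value ..., lists and objects as JSON in quotes. send_rows: Moves the arm, as the interface text tells. Its arguments: {"type":"object","properties":{"moves":{"type":"array"},"grip_force":{"type":"number"}},"required":["moves"]}

```bash
mkdir -p pics; python3 - <<'E'
from rig import *
import cv2
s=sense(); print({k:s[k] for k in ("clock","eef_pos","tcp_rot","contact_force","opening")})
for n in ("scene","top"):
    f=grab_frame(n); cv2.imwrite(f"pics/{n}0.png",f["img"][:,:,::-1]); print(n,f["mtx"],f["dist"],f["rvec"],f["tvec"])
    import pickle; pickle.dump(f,open(f"{n}.pkl","wb"))
E
```

```text
{'clock': 0.0, 'eef_pos': array([241.36839824, 576.00378112, 247.51705049]), 'tcp_rot': array([-3.14014543e+00,  1.88888747e-05,  2.74481958e+00]), 'contact_force': array([-1.07650025,  0.04912049,  0.48760785]), 'opening': 0.9966804310890757}
scene [[459.59238659   0.         325.39588965]
 [  0.         459.59238659 241.4057813 ]
 [  0.           0.           1.        ]] [0.03748593 0.         0.         0.         0.        ] [ 2.17406594  1.48959947 -0.42243779] [-145.50211938 -284.3515258  1434.92806059]
top [[468.50244401   0.         318.51629307]
 [  0.         468.50244401 243.97309192]
 [  0.           0.           1.        ]] [-0.06889366  0.          0.          0.          0.        ] [ 2.17906841 -2.11492062  0.16439677] [ -15.80514275  480.23747386 1243.10873282]
```

View pics/scene0.png

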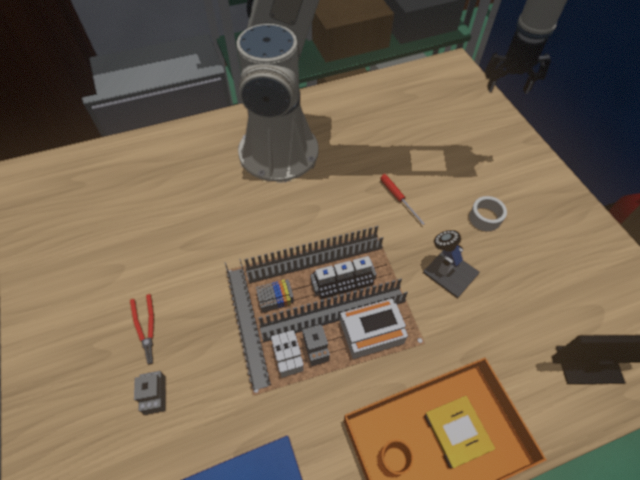

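View pics/top0.png

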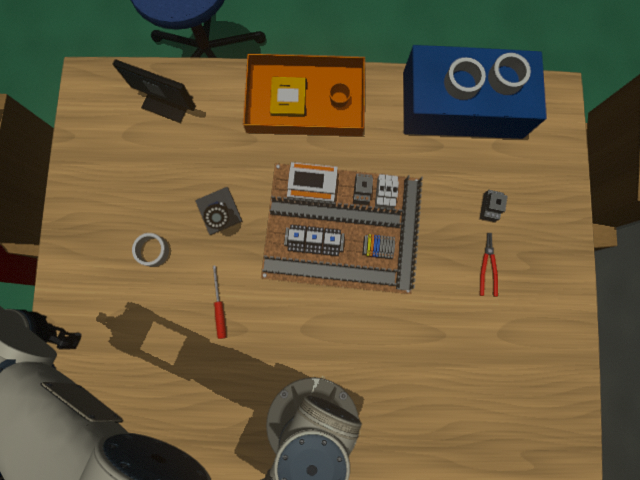

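The scene view shows the relays near (325,275), (344,268) and (362,263), and the inspection camera near (447,240). The top view shows the relays near (296,235), (314,237) and (332,239), and the camera ring near (216,215). Next I'll measure the buttons from both views and zoom in on the camera.

```bash
cat > h.py <<'E'
import numpy as np, cv2, pickle
from scipy.spatial.transform import Rotation as R
def cam(f, s=None):
    """world->cam R,t"""
    if "rvec" in f: return cv2.Rodrigues(np.array(f["rvec"],float))[0], np.array(f["tvec"],float).ravel()
    T=np.eye(4); T[:3,:3]=R.from_euler("xyz",s["tcp_rot"]).as_matrix(); T[:3,3]=s["eef_pos"]
    W=np.linalg.inv(T@np.array(f["T_tool_cam"])); return W[:3,:3],W[:3,3]
def ray(f,uv,s=None):
    Rm,t=cam(f,s); n=cv2.undistortPoints(np.array([[uv]],float),f["mtx"],f["dist"]).ravel()
    d=Rm.T@np.array([*n,1]); return -Rm.T@t, d/np.linalg.norm(d)
def onz(f,uv,z,s=None):
    o,d=ray(f,uv,s); return o+d*(z-o[2])/d[2]
def tri(rs):
    A=sum(np.eye(3)-np.outer(d,d) for o,d in rs); b=sum((np.eye(3)-np.outer(d,d))@o for o,d in rs)
    p=np.linalg.solve(A,b); return p,[float(np.linalg.norm(np.cross(p-o,d))) for o,d in rs]
def proj(f,P,s=None):
    Rm,t=cam(f,s); return cv2.projectPoints(np.array(P,float).reshape(-1,1,3),cv2.Rodrigues(Rm)[0],t,f["mtx"],f["dist"])[0].reshape(-1,2)
def blobs(f,lo,hi,box,amin=4):
    h=cv2.cvtColor(f["img"],cv2.COLOR_RGB2HSV); m=cv2.inRange(h,np.array(lo),np.array(hi)); k=np.zeros_like(m); x0,y0,x1,y1=box; k[y0:y1,x0:x1]=m[y0:y1,x0:x1]
    n,_,st,c=cv2.connectedComponentsWithStats(k); return [(c[i],int(st[i,4])) for i in range(1,n) if st[i,4]>=amin]
E
python3 - <<'E'
from h import *
S=pickle.load(open("scene.pkl","rb"));T=pickle.load(open("top.pkl","rb"))
bs=sorted(blobs(S,(100,120,60),(130,255,255),(308,250,380,285)),key=lambda b:b[0][0])
bt=sorted(blobs(T,(100,120,60),(130,255,255),(285,225,345,245)),key=lambda b:b[0][0])
print(bs,bt)
for b in bs: print("S",b[0].round(1),onz(S,b[0],80.5).round(1))
for b in bt: print("T",b[0].round(1),onz(T,b[0],80.5).round(1))
if len(bs)==len(bt):
  for a,b in zip(bs[::-1],bt): print(tri([ray(S,a[0]),ray(T,b[0])]))
a=cv2.resize(S["img"][210:300,410:490],(356,400),interpolation=cv2.INTER_CUBIC)
b=cv2.resize(T["img"][180:240,190:250],(400,400),interpolation=cv2.INTER_CUBIC)
cv2.imwrite("pics/cam1.png",np.hstack([a,b])[:,:,::-1])
from rig import *
s=sense(); f=grab_frame("wrist"); pickle.dump((f,s),open("w0.pkl","wb")); print(f["T_tool_cam"],f["mtx"])
E
```

```text
[(array([325.        , 271.71428571]), 7), (array([343.66666667, 266.83333333]), 6), (array([362.        , 261.71428571]), 7)] [(array([295.71428571, 234.5       ]), 14), (array([313.71428571, 236.5       ]), 14), (array([331.71428571, 238.5       ]), 14)]
S [325.  271.7] [494.5 -38.9  80.5]
S [343.7 266.8] [498.2   8.6  80.5]
S [362.  261.7] [501.   56.2  80.5]
T [295.7 234.5] [497.2  59.6  80.5]
T [313.7 236.5] [493.3  11.9  80.5]
T [331.7 238.5] [489.5 -35.7  80.5]
(array([497.99713012,  59.03637899,  73.95370046]), [0.9238378441327213, 0.923837844132652])
(array([494.39070629,  11.3077674 ,  72.55347261]), [0.7373801901313987, 0.7373801901313916])
(array([490.54596731, -36.54271968,  72.37340649]), [0.649585969096259, 0.6495859690962146])
[[-1.25216261e-03 -9.61959348e-01 -2.73189761e-01  6.84311383e+01]
 [ 9.99999185e-01 -1.13632414e-03 -5.82247131e-04 -7.69563492e-01]
 [ 2.49665948e-04 -2.73190268e-01  9.61959986e-01 -1.26653365e+02]
 [ 0.00000000e+00  0.00000000e+00  0.00000000e+00  1.00000000e+00]] [[429.17087799   0.         317.14011257]
 [  0.         429.17087799 235.76318435]
 [  0.           0.           1.        ]]
```

View pics/cam1.png

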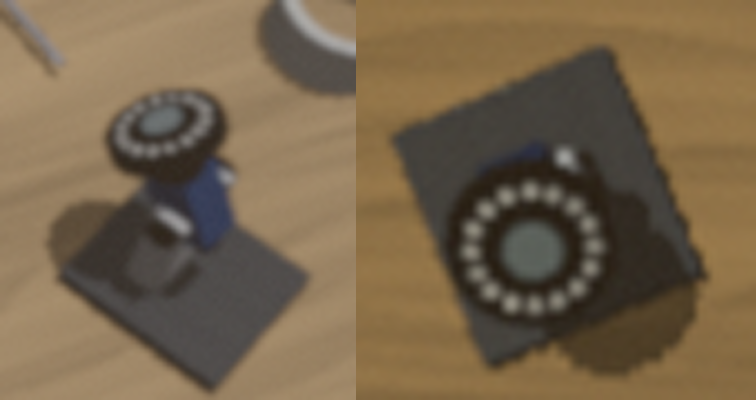

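The crops show the lens disc centre at about (216.4,217.5) in the top view and (446.4,237) in the scene view. The relays average about (495, 11) with a row yaw of about -0.078 rad and 48 mm spacing, as stated. I'll move above the inspection camera for a close wrist view.

Call:
send_rows --moves '[[[0.026, -0.0346, 0.0033, 0, 0, -0.1255, -1], [0.026, -0.0346, 0.0033, 0, 0, -0.1255, -1], [0.026, -0.0346, 0.0033, 0, 0, -0.1255, -1], [0.026, -0.0346, 0.0033, 0, 0, -0.1255, -1], [0.026, -0.0346, 0.0033, 0, 0, -0.1255, -1], [0.026, -0.0346, 0.0033, 0, 0, -0.1255, -1], [0.026, -0.0346, 0.0033, 0, 0, -0.1255, -1], [0.026, -0.0346, 0.0033, 0, 0, -0.1255, -1], [0.026, -0.0346, 0.0033, 0, 0, -0.1255, -1], [0.026, -0.0346, 0.0033, 0, 0, -0.1255, -1]]]' --grip_force 40

```text
clock: 1.15
eef_pos: [502.3, 228.8, 281.4]
tcp_rot: [-3.142, -0.0, 1.485]
contact_force: [-0.2, 0.5, -0.1]
opening: -0.001
grasp_force: 0.0
```

Call:
send_rows --moves '[[[0, 0, 0, 0, 0, 0, -1], [0, 0, 0, 0, 0, 0, -1]]]'

```text
clock: 1.35
eef_pos: [501.8, 229.6, 281.1]
tcp_rot: [-3.141, -0.0, 1.488]
contact_force: [0.2, 0.8, -0.7]
opening: -0.002
grasp_force: 0.0
```

```bash
python3 - <<'E'
from h import *; from rig import *
s=sense(); f=grab_frame("wrist"); pickle.dump((f,s),open("w1.pkl","wb")); cv2.imwrite("pics/w1.png",f["img"][:,:,::-1])
print(s["eef_pos"],s["tcp_rot"],s["qpos"],s["clock"],s["opening"],s["contact_force"])
S=pickle.load(open("scene.pkl","rb"));T=pickle.load(open("top.pkl","rb"))
p,e=tri([ray(S,(446.4,237)),ray(T,(216.4,217.5))]);print(p,e,proj(f,p,s))
E
```

```text
[501.82188366 229.60239484 281.07046223] [-3.14106444e+00 -4.27342843e-05  1.48821196e+00] [4.26212510e-01 2.08522676e-01 1.75454892e+00 3.18786903e-04
 1.17896156e+00 5.08675060e-01] 1.35 -0.002275047839804576 [ 0.19348562  0.84958528 -0.69624292]
[529.53125707 264.64618004 117.9846597 ] [0.7585258480219776, 0.7585258480219224] [[353.28633545 162.32016594]]
```

View pics/w1.png

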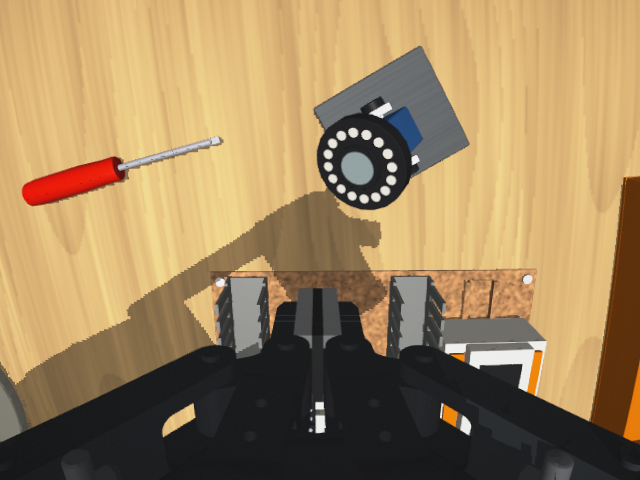

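The wrist view shows the lens disc at about (357,168) with a ring of white LEDs around it. Plate corners are at (420,46), (469,145) and (314,108), and the screwdriver lies well clear at (22–222, 137–205). A second, shifted view will let me triangulate the LEDs and get the line of sight.

Call:
send_rows --moves '[[[-0.026, -0.013, 0, 0, 0, 0, -1], [-0.026, -0.013, 0, 0, 0, 0, -1], [-0.026, -0.013, 0, 0, 0, 0, -1], [0, 0, 0, 0, 0, 0, -1], [0, 0, 0, 0, 0, 0, -1], [0, 0, 0, 0, 0, 0, -1]]]'

```text
clock: 2.0
eef_pos: [424.1, 192.5, 281.5]
tcp_rot: [3.141, -0.001, 1.491]
contact_force: [0.2, 0.7, -0.5]
opening: -0.002
grasp_force: 0.0
```

```bash
cat > cam.py <<'E'
from h import *; from rig import *
def leds(f,guess):
    x,y=guess; g=cv2.cvtColor(f["img"],cv2.COLOR_RGB2HSV); m=((g[...,2]>150)&(g[...,1]<60)).astype(np.uint8)
    n,_,st,c=cv2.connectedComponentsWithStats(m); 
    return np.array([c[i] for i in range(1,n) if 20<=st[i,4]<200 and 12<np.hypot(*(c[i]-guess))<52])
def lens(f,guess):
    b=blobs(f,(75,10,90),(110,90,255),[int(v) for v in (guess[0]-35,guess[1]-35,guess[0]+35,guess[1]+35)],150)
    return max(b,key=lambda b:b[1])
E
python3 - <<'E'
from cam import *
s2=sense(); f2=grab_frame("wrist"); pickle.dump((f2,s2),open("w2.pkl","wb")); cv2.imwrite("pics/w2.png",f2["img"][:,:,::-1])
f1,s1=pickle.load(open("w1.pkl","rb"))
S=pickle.load(open("scene.pkl","rb"));T=pickle.load(open("top.pkl","rb"))
print(s2["eef_pos"],s2["tcp_rot"],s2["clock"])
g2=proj(f2,onz(f1,(357,168),118,s1),s2)[0]; print(g2)
for f,g in ((f1,(357,168)),(f2,g2)): 
    print(lens(f,g), f["img"][int(g[1]),int(g[0])], len(leds(f,np.array(g))))
l1=lens(f1,(357,168))[0]; l2=lens(f2,g2)[0]
c,e=tri([ray(f1,l1,s1),ray(f2,l2,s2)]); print("wrist centre",c,e)
c4,e=tri([ray(f1,l1,s1),ray(f2,l2,s2),ray(S,(446.4,237)),ray(T,(216.4,217.5))]); print("all",c4,e)
A=leds(f1,l1);B=leds(f2,l2)
P=[]
# match: transfer A dots through plane z=c, nearest in angle
off=l2-proj(f2,onz(f1,l1,c[2],s1),s2)[0]
for a in A:
    best=min(((sum(tri([ray(f1,a,s1),ray(f2,b,s2)])[1]),tuple(tri([ray(f1,a,s1),ray(f2,b,s2)])[0])) for b in B if np.linalg.norm(b-off-proj(f2,onz(f1,a,c[2],s1),s2)[0])<15),default=None)
    if best: P.append((best[0],*best[1]))
P=np.array(P); print(P.round(1))
Q=P[P[:,0]<1.2][:,1:]; m=Q.mean(0); n=np.linalg.svd(Q-m)[2][2]; n*=np.sign(n[2]); print("n=2:",len(Q),m,n,"tilt",np.degrees(np.arccos(n[2])),"az",np.degrees(np.arctan2(n[1],n[0])),"res",((Q-m)@n).round(2),np.linalg.norm(Q-m,axis=1).round(1))
pc=[onz(f1,u,6,s1) for u in ((314,108),(420,46),(469,145))]; print("plate",np.round(pc,1),"az edges",[np.degrees(np.arctan2(*(b-a)[[1,0]])) for a,b in zip(pc,pc[1:])])
print("plate ctr",(pc[0]+pc[2])/2)
E
```

```text
[424.07427641 192.46751033 281.5272726 ] [ 3.14072961e+00 -6.02249640e-04  1.49132839e+00] 2.0
[470.14218884 103.77938412]
(array([356.86186541, 167.86422668]), 847) [149 162 164] 16
(array([472.95445736, 102.12887597]), 1032) [147 163 163] 16
wrist centre [531.12569933 261.59897997 125.13158524] [0.04173071142458247, 0.041730711424608415]
all [530.86515802 262.20620484 122.73839168] [0.9658853790761608, 1.2460282630534572, 1.3508863586276978, 2.6957197156606107]
[[1.000e-01 5.297e+02 2.849e+02 1.276e+02]
 [0.000e+00 5.224e+02 2.833e+02 1.222e+02]
 [0.000e+00 5.374e+02 2.831e+02 1.327e+02]
 [0.000e+00 5.163e+02 2.785e+02 1.176e+02]
 [1.000e-01 5.445e+02 2.780e+02 1.352e+02]
 [2.000e-01 5.498e+02 2.705e+02 1.362e+02]
 [1.000e-01 5.129e+02 2.712e+02 1.135e+02]
 [1.000e-01 5.125e+02 2.625e+02 1.096e+02]
 [0.000e+00 5.524e+02 2.617e+02 1.351e+02]
 [1.000e-01 5.149e+02 2.538e+02 1.094e+02]
 [0.000e+00 5.519e+02 2.531e+02 1.325e+02]
 [1.000e-01 5.202e+02 2.463e+02 1.103e+02]
 [1.000e-01 5.483e+02 2.458e+02 1.281e+02]
 [0.000e+00 5.272e+02 2.413e+02 1.135e+02]
 [1.000e-01 5.425e+02 2.409e+02 1.229e+02]
 [0.000e+00 5.353e+02 2.393e+02 1.168e+02]]
n=2: 16 [532.40253486 262.14016679 122.70619295] [-0.5203118  -0.24570694  0.81786535] tilt 35.128325714799146 az -154.7219047887576 res [-0.23 -0.41  0.4   0.18  0.01 -0.06  0.34 -0.41 -0.16  0.23  0.12  0.05
  0.17  0.33  0.15 -0.7 ] [23.5 23.4 23.7 23.5 23.5 23.6 23.4 23.8 23.5 23.5 23.6 23.5 23.4 23.4
 23.5 23.8]
plate [[505.7 304.    6. ]
 [604.  350.6   6. ]
 [647.2 259.9   6. ]] az edges [np.float64(25.364686420807384), np.float64(-64.50795693914294)]
plate ctr [576.46014115 281.93765492   6.        ]
```

The line of sight is tilted 35.1° at azimuth -154.7°, which matches the plate edge at 25.4°. That puts the lens front at about (532,262,123.3) and the focus at about (490.5,242.4,188.7). Next I'll go over the relays.

Call:
send_rows --moves '[[[0.0142, -0.0362, -0.018, 0, 0, 0, -1], [0.0142, -0.0362, -0.018, 0, 0, 0, -1], [0.0142, -0.0362, -0.018, 0, 0, 0, -1], [0.0142, -0.0362, -0.018, 0, 0, 0, -1], [0.0142, -0.0362, -0.018, 0, 0, 0, -1], [0, 0, 0, 0, 0, 0, -1], [0, 0, 0, 0, 0, 0, -1]]]'

```text
clock: 2.75
eef_pos: [494.9, 10.0, 190.6]
tcp_rot: [-3.14, -0.0, 1.488]
contact_force: [0.0, -0.9, -0.6]
opening: -0.0
grasp_force: 0.0
```

```bash
python3 - <<'E'
from h import *; from rig import *
s=sense(); f=grab_frame("wrist"); pickle.dump((f,s),open("w3.pkl","wb")); cv2.imwrite("pics/w3.png",f["img"][:,:,::-1])
print(s["eef_pos"],s["tcp_rot"],s["clock"],s["contact_force"])
for c,a in blobs(f,(100,120,60),(130,255,255),(0,0,640,480),100): print(c.round(1),a,onz(f,c,80.5,s).round(1))
E
```

```text
[494.92879154   9.97516902 190.55750961] [-3.14006185e+00 -1.49706002e-04  1.48779273e+00] 2.75 [ 0.04770417 -0.88571185 -0.57724368]
[318.  153.4] 457 [499.7  57.5  80.5]
[318.6 237. ] 414 [496.   10.1  80.5]
```

View pics/w3.png

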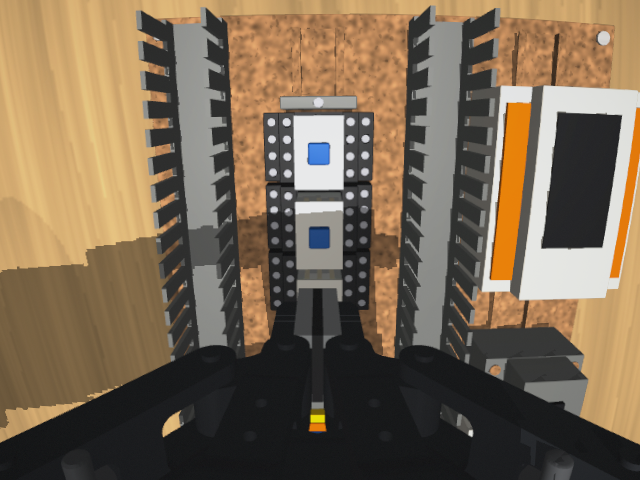

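The wrist view shows two buttons at (318,153) and (318.6,237), which are at (499.7,57.5) and (496,10.1). The third is hidden behind the fingers and should be at (492.3,-37.3). I'll press the middle one first.

Call:
send_rows --moves '[[[0.001, 0, -0.0285, 0, 0, 0, -1], [0, 0, -0.0285, 0, 0, 0, -1], [0, 0, -0.0285, 0, 0, 0, -1], [0, 0, -0.003, 0, 0, 0, -1], [0, 0, -0.003, 0, 0, 0, -1], [0, 0, 0, 0, 0, 0, -1]]]'

```text
clock: 3.4
eef_pos: [496.3, 11.1, 100.9]
tcp_rot: [3.14, -0.0, 1.491]
contact_force: [-0.3, -1.6, 1.1]
opening: -0.001
grasp_force: 0.0
```

Call:
send_rows --moves '[[[0, 0, -0.001, 0, 0, 0, -1], [0, 0, -0.001, 0, 0, 0, -1], [0, 0, 0, 0, 0, 0, -1]]]'

```text
clock: 3.7
eef_pos: [495.9, 10.4, 98.3]
tcp_rot: [3.141, -0.0, 1.49]
contact_force: [-0.2, 0.1, -0.6]
opening: 0.001
grasp_force: 0.0
```

Call:
send_rows --moves '[[[0, 0, -0.001, 0, 0, 0, -1], [0, 0, -0.001, 0, 0, 0, -1], [0, 0, 0, 0, 0, 0, -1]]]'

```text
clock: 4.0
eef_pos: [495.8, 10.4, 95.9]
tcp_rot: [3.141, -0.0, 1.49]
contact_force: [1.1, -0.6, 1.4]
opening: 0.003
grasp_force: 0.9
```

Call:
send_rows --moves '[[[0, 0, -0.001, 0, 0, 0, -1], [0, 0, -0.001, 0, 0, 0, -1], [0, 0, 0, 0, 0, 0, -1]]]'

```text
clock: 4.3
eef_pos: [495.7, 10.4, 93.7]
tcp_rot: [3.141, 0.0, 1.49]
contact_force: [0.4, -0.7, 1.2]
opening: 0.004
grasp_force: 0.8
```

Call:
send_rows --moves '[[[0, 0, -0.001, 0, 0, 0, -1], [0, 0, 0, 0, 0, 0, -1], [0, 0, 0, 0, 0, 0, -1]]]'

```text
clock: 4.6
eef_pos: [495.9, 10.4, 93.5]
tcp_rot: [3.141, -0.0, 1.49]
contact_force: [-1.1, -0.5, 11.6]
opening: -0.001
grasp_force: 6.1
```

The middle button went down about 4 mm at about 2 N and then stopped hard, so it's sound. Next is the +y relay.

Call:
send_rows --moves '[[[0, 0, 0.015, 0, 0, 0, -1], [0.0019, 0.0237, 0, 0, 0, 0, -1], [0.0019, 0.0237, 0, 0, 0, 0, -1], [0, 0, 0, 0, 0, 0, -1], [0, 0, -0.009, 0, 0, 0, -1], [0, 0, -0.001, 0, 0, 0, -1], [0, 0, -0.001, 0, 0, 0, -1], [0, 0, -0.001, 0, 0, 0, -1], [0, 0, 0, 0, 0, 0, -1], [0, 0, 0, 0, 0, 0, -1]]]'

```text
clock: 5.6
eef_pos: [499.7, 57.6, 97.0]
tcp_rot: [3.141, -0.001, 1.489]
contact_force: [-6.4, 3.7, 25.3]
opening: 0.002
grasp_force: 13.0
```

Call:
send_rows --moves '[[[0, 0, -0.001, 0, 0, 0, -1], [0, 0, 0, 0, 0, 0, -1], [0, 0, 0, 0, 0, 0, -1]]]'

```text
clock: 5.9
eef_pos: [499.9, 57.7, 96.9]
tcp_rot: [3.141, -0.001, 1.489]
contact_force: [-9.5, 4.6, 37.8]
opening: 0.007
grasp_force: 18.8
```

The +y relay is jammed: it took 38 N with no travel. Now the -y relay.

Call:
send_rows --moves '[[[0, 0, 0.015, 0, 0, 0, -1], [-0.0025, -0.0316, 0, 0, 0, 0, -1], [-0.0025, -0.0316, 0, 0, 0, 0, -1], [-0.0025, -0.0316, 0, 0, 0, 0, -1], [0, 0, 0, 0, 0, 0, -1], [0, 0, -0.011, 0, 0, 0, -1], [0, 0, -0.002, 0, 0, 0, -1], [0, 0, -0.001, 0, 0, 0, -1], [0, 0, 0, 0, 0, 0, -1], [0, 0, 0, 0, 0, 0, -1]]]'

```text
clock: 6.9
eef_pos: [491.7, -36.4, 95.6]
tcp_rot: [-3.141, -0.0, 1.491]
contact_force: [-0.3, 0.5, 0.1]
opening: 0.005
grasp_force: 0.0
```

Call:
send_rows --moves '[[[0, 0, -0.001, 0, 0, 0, -1], [0, 0, -0.001, 0, 0, 0, -1], [0, 0, -0.0005, 0, 0, 0, -1], [0, 0, 0, 0, 0, 0, -1]]]'

```text
clock: 7.3
eef_pos: [492.0, -36.6, 93.6]
tcp_rot: [3.141, -0.0, 1.49]
contact_force: [-0.7, 2.6, 4.9]
opening: 0.001
grasp_force: 2.7
```

Call:
send_rows --moves '[[[0, 0, -0.0005, 0, 0, 0, -1], [0, 0, 0, 0, 0, 0, -1], [0, 0, 0, 0, 0, 0, -1]]]'

```text
clock: 7.6
eef_pos: [492.1, -36.7, 93.5]
tcp_rot: [3.141, -0.0, 1.49]
contact_force: [-3.0, 3.4, 11.3]
opening: -0.001
grasp_force: 5.6
```

Call:
send_rows --moves '[[[0, 0, 0.03, 0, 0, 0, -1], [0, 0, 0.03, 0, 0, 0, -1], [0.0025, 0.0314, 0, 0, 0, 0, 0.4], [0.0025, 0.0314, 0, 0, 0, 0, 0.4], [0.0025, 0.0314, 0, 0, 0, 0, 0.4], [0, 0, 0, 0, 0, 0, 0.4], [0, 0, 0, 0, 0, 0, 0.4], [0, 0, 0, 0, 0, 0, 0.4]]]'

```text
clock: 8.4
eef_pos: [499.1, 56.6, 152.6]
tcp_rot: [-3.141, 0.0, 1.49]
contact_force: [0.5, -0.3, -1.0]
opening: 0.699
grasp_force: 0.0
```

```bash
python3 - <<'E'
from h import *; from rig import *
s=sense(); f=grab_frame("wrist"); pickle.dump((f,s),open("w4.pkl","wb")); cv2.imwrite("pics/w4.png",f["img"][:,:,::-1])
print(s["eef_pos"],s["tcp_rot"],s["clock"],s["contact_force"],s["opening"])
for c,a in blobs(f,(100,120,60),(130,255,255),(0,0,640,480),60): print(c.round(1),a,onz(f,c,80.5,s).round(1))
E
```

```text
[499.10928248  56.64749992 152.63316963] [-3.14123512e+00  3.63134629e-04  1.48976411e+00] 8.4 [ 0.46967671 -0.31169341 -0.96574315] 0.6992106556952562
[317.5 256.1] 591 [499.7  58.   80.5]
[318.  340.5] 419 [496.2  11.8  80.5]
[317.5 413.7] 353 [492.2 -34.4  80.5]
```

View pics/w4.png

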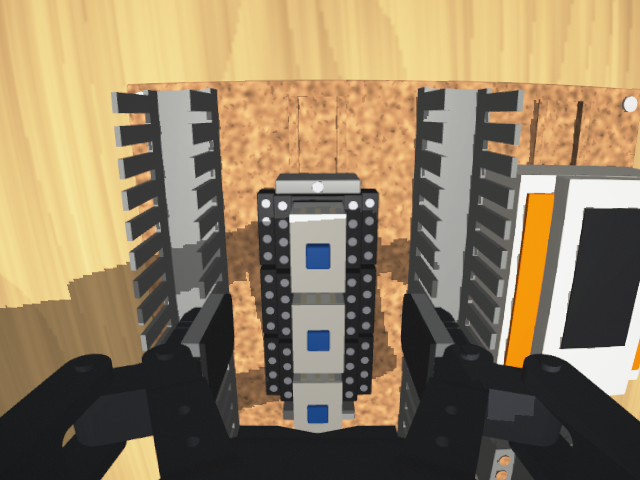

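The wrist view shows the three relays with buttons at (317,256), (318,340) and (317,414). The apparent shift of the latter two fits a 4 mm drop, so they are down. The fingers at x 190–230 and 405–445 straddle the +y relay between the ducts, so I'll descend and grip.

Call:
send_rows --moves '[[[0.0003, 0.0006, -0.03, 0, 0, 0, 0.4], [0.0003, 0.0004, -0.03, 0, 0, 0, 0.4], [0, 0, -0.02, 0, 0, 0, 0.4], [0, 0, -0.01, 0, 0, 0, 0.4], [0, 0, 0, 0, 0, 0, 0.4], [0, 0, 0, 0, 0, 0, 0.4]]]'

```text
clock: 9.05
eef_pos: [500.3, 57.9, 63.3]
tcp_rot: [3.141, -0.0, 1.489]
contact_force: [0.0, -0.4, 0.0]
opening: 0.693
grasp_force: 0.0
```

Call:
send_rows --moves '[[[0, 0, 0, 0, 0, 0, -1], [0, 0, 0, 0, 0, 0, -1], [0, 0, 0, 0, 0, 0, -1], [0, 0, 0, 0, 0, 0, -1], [0, 0, 0, 0, 0, 0, -1], [0, 0, 0, 0, 0, 0, -1], [0, 0, 0, 0, 0, 0, -1], [0, 0, 0, 0, 0, 0, -1]]]' --grip_force 50

```text
clock: 9.85
eef_pos: [500.6, 58.3, 63.8]
tcp_rot: [3.14, -0.0, 1.49]
contact_force: [-1.0, -1.1, 5.7]
opening: 0.312
grasp_force: 49.1
```

Call:
send_rows --moves '[[[0, 0, 0.003, 0, 0, 0, -1], [0, 0, 0.005, 0, 0, 0, -1], [0, 0, 0.008, 0, 0, 0, -1], [0, 0, 0.01, 0, 0, 0, -1], [0, 0, 0.02, 0, 0, 0, -1], [0, 0, 0.03, 0, 0, 0, -1], [0, 0, 0.03, 0, 0, 0, -1], [0, 0, 0.03, 0, 0, 0, -1], [0, 0, 0, 0, 0, 0, -1], [0, 0, 0, 0, 0, 0, -1]]]'

```text
clock: 10.85
eef_pos: [500.2, 58.3, 199.7]
tcp_rot: [3.14, -0.0, 1.49]
contact_force: [0.5, 0.4, -0.8]
opening: 0.313
grasp_force: 49.2
```

```bash
python3 - <<'E'
from h import *; from rig import *
s=sense(); f=grab_frame("wrist"); pickle.dump((f,s),open("w5.pkl","wb")); cv2.imwrite("pics/w5.png",f["img"][:,:,::-1])
print(s["eef_pos"],s["tcp_rot"],s["clock"],s["contact_force"],s["opening"],s["qpos"])
n=np.array([-.5203,-.2457,.8179]); n/=np.linalg.norm(n); focus=np.array([532.1,262.0,123.3])+80*n
z=-n; yc=np.cross([0,0,1],n); yc/=np.linalg.norm(yc)   # level
R0=R.from_euler("xyz",s["tcp_rot"])
for sg in (1,-1):
    x=sg*yc; M=np.column_stack([x,np.cross(z,x),z]); D=(R.from_matrix(M)*R0.inv()).as_rotvec()
    print(sg,"rotvec",D,np.linalg.norm(D),"tool x",x)
tcp=focus+31*n; print("focus",focus,"tcp goal",tcp,"shift",tcp-s["eef_pos"])
E
```

```text
[500.21704848  58.28540585 199.73639322] [ 3.13960621e+00 -3.92410789e-04  1.48982569e+00] 10.85 [ 0.51523839  0.39094865 -0.80264226] 0.31299010667154686 [1.13017235e-01 2.20338131e-01 1.93863613e+00 2.54653711e-06
 9.80593564e-01 1.93986847e-01]
1 rotvec [ 0.81240206  0.14844046 -2.51207989] 2.644348130850781 tool x [ 0.42701025 -0.90424678  0.        ]
-1 rotvec [ 0.11030957 -0.60797701  0.50553737] 0.7983559853295223 tool x [-0.42701025  0.90424678 -0.        ]
focus [490.47685306 242.34440284 188.73065901] tcp goal [474.34788362 234.72785894 214.08503938] shift [-25.86916486 176.44245308  14.34864616]
```

View pics/w5.png

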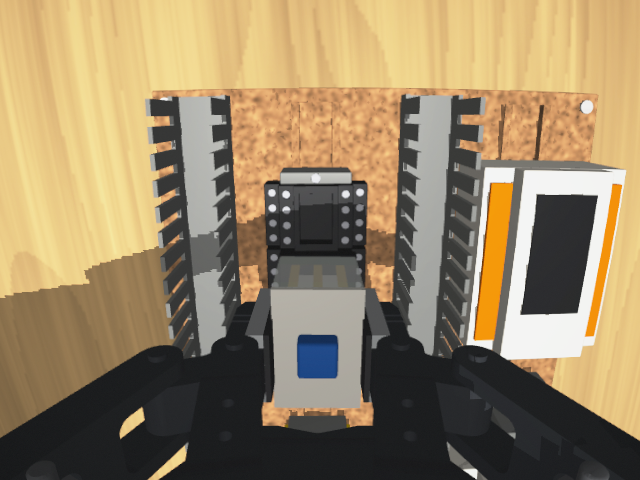

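The wrist view shows the relay held squarely between the fingers, with its button up at (317,356) and the socket behind it empty at (316,215). I'll go to a standoff 60 mm short of the target along the line of sight, turning on the way.

Call:
send_rows --moves '[[[-0.0071, 0.0202, 0.008, 0.0138, -0.076, 0.0632, -1], [-0.0071, 0.0202, 0.008, 0.0138, -0.076, 0.0632, -1], [-0.0071, 0.0202, 0.008, 0.0138, -0.076, 0.0632, -1], [-0.0071, 0.0202, 0.008, 0.0138, -0.076, 0.0632, -1], [-0.0071, 0.0202, 0.008, 0.0138, -0.076, 0.0632, -1], [-0.0071, 0.0202, 0.008, 0.0138, -0.076, 0.0632, -1], [-0.0071, 0.0202, 0.008, 0.0138, -0.076, 0.0632, -1], [-0.0071, 0.0202, 0.008, 0.0138, -0.076, 0.0632, -1], [0, 0, 0, 0, 0, 0, -1], [0, 0, 0, 0, 0, 0, -1]]]'

```text
clock: 11.9
eef_pos: [442.3, 219.6, 261.6]
tcp_rot: [2.534, 0.0, 2.012]
contact_force: [0.5, -0.0, -0.6]
opening: 0.313
grasp_force: 49.3
```

```bash
cat > goal.py <<'E'
from h import *; from rig import *
s=sense()
n=np.array([-.5203,-.2457,.8179]); n/=np.linalg.norm(n); focus=np.array([532.1,262.0,123.3])+80*n
yc=np.cross([0,0,1],n); yc/=np.linalg.norm(yc); x=-yc; z=-n
R0=R.from_euler("xyz",s["tcp_rot"]); D=(R.from_matrix(np.column_stack([x,np.cross(z,x),z]))*R0.inv()).as_rotvec()
print(s["eef_pos"].round(1),s["clock"],"force",s["contact_force"].round(1),s["opening"].round(3),"q",s["qpos"].round(2))
print("rot left",D.round(4),"shift left",(focus+31*n-s["eef_pos"]).round(1))
pin=s["eef_pos"]+R0.as_matrix()[:,2]*31; print("pins err",(pin-focus).round(1))
E
python3 goal.py
python3 - <<'E'
from h import *; from rig import *
f,s=pickle.load(open("w5.pkl","rb"))
b=[c for c,a in blobs(f,(100,120,60),(130,255,255),(280,320,350,400),100)][0]
p=onz(f,b,s["eef_pos"][2]+17.5,s); print("button in tool",R.from_euler("xyz",s["tcp_rot"]).inv().apply(p-s["eef_pos"]))
s=sense(); f=grab_frame("wrist"); cv2.imwrite("pics/w6.png",f["img"][:,:,::-1])
E
```

```text
button in tool [  0.91887114   0.21558986 -17.49924704]Traceback (most recent call last):
  File "goal.py", line 6, in <module>
    print(s["eef_pos"].round(1),s["clock"],"force",s["contact_force"].round(1),s["opening"].round(3),"q",s["qpos"].round(2))
                                                                               ^^^^^^^^^^^^^^^^^^
AttributeError: 'float' object has no attribute 'round'
```

View pics/w6.png

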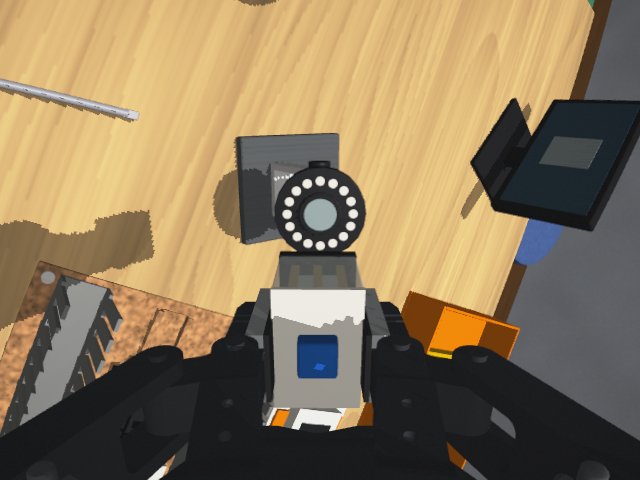

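The wrist view shows the relay square in the gripper and the ring light, nearly circular, at about (320,214), directly in line. Now the final approach along the line of sight.

```bash
sed -i 's/s\["opening"\].round(3)/s["opening"]/' goal.py; python3 goal.py
```

```text
[442.9 219.5 261.9] 11.95 force [-0.3 -0.1  0.1] 0.31345067970035095 q [ 0.47 -0.11  2.29 -0.04  0.36  0.06]
rot left [ 0.002  -0.0042  0.0009] shift left [ 31.4  15.2 -47.9]
pins err [-31.5 -15.3  47.8]
```

Call:
send_rows --moves '[[[0.007, 0.003, -0.011, 0, 0, 0, -1], [0.008, 0.004, -0.012, 0, 0, 0, -1], [0.007, 0.003, -0.011, 0, 0, 0, -1], [0.005, 0.003, -0.008, 0, 0, 0, -1], [0.003, 0.002, -0.004, 0, 0, 0, -1], [0.001, 0, -0.002, 0, 0, 0, -1], [0, 0, 0, 0, 0, 0, -1], [0, 0, 0, 0, 0, 0, -1], [0, 0, 0, 0, 0, 0, -1], [0, 0, 0, 0, 0, 0, -1]]]'

```text
clock: 12.95
eef_pos: [474.1, 234.9, 215.2]
tcp_rot: [2.53, 0.0, 2.012]
contact_force: [0.2, 0.1, -0.9]
opening: 0.317
grasp_force: 49.3
```

```bash
python3 goal.py; python3 - <<'E'
from h import *; from cam import *
s=sense(); f=grab_frame("wrist")
n=np.array([-.5203,-.2457,.8179]); n/=np.linalg.norm(n); F=np.array([532.1,262.0,123.3])
g=proj(f,F,s)[0]; print("lens predicted",g)
A=leds(f,g); print(len(A)); 
Rt=R.from_euler("xyz",s["tcp_rot"])
P=[]
for a in A:
    o,d=ray(f,a,s); P.append(o+d*((F-o)@n)/(d@n))
P=np.array(P); (c,r)=(P.mean(0),np.linalg.norm(P-F,axis=1)); print("LED mean offset from F",(c-F).round(2),r.round(1),(P-F).round(0)[:3])
cv2.imwrite("pics/w7.png",f["img"][:,:,::-1])
E
```

```text
[474.1 234.9 215.2] 12.95 force [ 0.2  0.1 -0.9] 0.31659874762264373 q [ 0.47  0.04  2.29 -0.07  0.21  0.09]
rot left [ 0.0007 -0.001   0.0001] shift left [ 0.2 -0.2 -1.1]
pins err [-0.2  0.1  1.1]
lens predicted [315.46006929 236.43298368]
11
LED mean offset from F [-4.08  8.38 -0.08] [23.6 23.6 23.5 23.6 23.5 23.6 23.5 23.5 23.5 23.9 23.3] [[-10.  21.  -0.]
 [-16.  16.  -5.]
 [ -3.  23.   5.]]
```

View pics/w7.png

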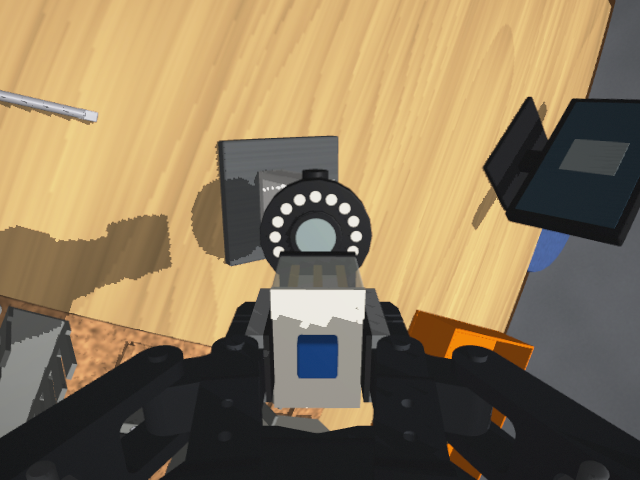

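The final wrist view shows the lens at about (316,236), where it was predicted (315.5,236.4). The visible LEDs sit 23.3–23.9 mm from that point. The pins are about 1 mm from the focus and the arm is still, so I'm handing in.

```bash
python3 -c "
from rig import *
print(sense()['qvel'].round(3)); print(sign_off())"
```

```text
[-0.001  0.004 -0.002  0.002  0.002  0.001]
the job is handed in; nothing more can be done
None
```

The job is handed in: the jammed relay was the +y one, and the gripper is holding it with its pins facing the lens, about 1 mm from the focus point by my measurement; the other two are still plugged in with their buttons down, though the hand-in returned no verdict.

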